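Make up the drive-unit service kit

ROBOT

A 6-joint arm with a two-finger parallel gripper is mounted at the origin on a cart in front of the work surface, level with it; the furniture and walls round the work are solid. World frame = base frame: x ahead of the robot, y to its left, z up, the work surface at z = 0. Lengths are in mm, angles in rad, forces in N, time in s.
With the tool pointing down it reaches from about 275 to 1000 mm from the base axis. Payload 8.4 kg.
Tool frame: the origin (TCP) lies on the mounting face of the last link; the fingertips stand 173 mm ahead of it and the grasp point (between the pads) lies 155 mm ahead of it; z points along the fingers, y is the line along which they close (so a half turn about z gives the same grasp; the last joint's range is limited). The gripper opens to 85 mm and grips with 20 to 120 N. Pads are 22 mm wide; open, the fingers measure 114 mm over their backs; the gripper's body (76 mm by 85 mm) begins 54 mm behind the grasp point. The pads swing forward as they close: fully open they stand 13 mm farther back than shut.
Start: joints at [-1.107, 0.353, 1.633, -0, 1.155, -0.002], TCP at [280.711, -558.418, 404.681] pointing down, gripper open.
Joint ranges: [-2.63, 2.63], [-0.92, 2.1], [0.06, 2.66], [-1.3, 4.44], [0, 2.69], [-3.02, 3.02]. Speed limits (rad/s): [2.22, 2.22, 2.79, 3.14, 3.14, 3.14].

INTERFACE

Orientations are given as [roll, pitch, yaw] about the fixed x, y, z axes, in that order (R = Rz(yaw) Ry(pitch) Rx(roll)).
In Python, from rig import r gives the robot as it stands.
- The arm moves only by the tool apply_moves, never from a script. Its argument "deltas" is a list of rows, each an object with "claw": the gripper command: -1 is fully open, 1 is shut, values between are in proportion; "delta_pos": the shift along the tool's x, y, z in cm, a list of three; "yaw": the turn about the tool's z in rad. In form: [{"claw": claw, "delta_pos": [tx, ty, tz], "yaw": yaw}, ...]. A call has 1 to 8 rows; each row shifts and turns the commanded pose from where the row before left it, along the tool's axes as they then stand; what a row does not reach is not made up. A row lasts 1/8 s, in which the tool goes at most 62.5 mm and 10.7 degrees, less where a joint would pass 70% of its speed; a pose out of reach is approached as far as the arm can. A call with a gripper value outside its range is refused whole. The fingers move at their own pace and stop on an object; "grip_force" is the grip in N (left out, the last holds). Time passes only in rows, so rows that do not move let the fingers close. It gives the time, the measured TCP pose, the force, the opening and the grip force at its end, in the units of the state.
- r.sense(): the state, without advancing time (a new reading comes with each control period).
- r.grab_frame(name): name is "scene" or "top" or "wrist"; returns a dict with "img" (480x640x3 uint8, blue, green, red), "z_map" (480x640 float32, mm along the optical axis (not along the pixel's ray), 0 where there is no reading), "fx", "fy", "cx", "cy" (pixels), "dist" ([k1, k2, p1, p2, k3] as OpenCV has them; the pictures are not rectified), "eye" and "rotation" of the camera in the world; the wrist camera has in their place "T_tool_cam" (4x4, takes a point from camera to tool coordinates, whose origin is the TCP and whose axes are the flange's). Camera axes: x right, y up, looking along -z (the intrinsics and any distortion apply to the point x, -y, -z); pixel columns grow to the right and rows downward; lengths in mm; the calibration is good to about 2 mm. A picture is of the moment at which its call begins: read the wrist's pose just before it.
- r.sign_off(): hands the job in; it is judged then, once.
The state is a dict: "clock": time; "qpos": joint angles; "qvel": joint speeds; "joint_efforts": joint torques, N m; "eef_pos": TCP position; "tcp_rot": TCP orientation; "contact_force": force on the tool from outside, world axes, zero at the start; "wrist_torque": the same for the moment, N m; "opening": opening from 0.0 (shut) to 1.0 (fully open); "grasp_force": force on a finger pad.
Only numpy, scipy, OpenCV 4.12 (cv2) and the standard library are available. Lean on these libraries where they do the work, as an engineer would, in place of code of your own. Each camera call takes 0.05 s, during which the arm holds its last target. There are 200 camera calls.

TASK

Make up the drive-unit service kit in the blue tray, each part in its own block: lay the motor with the green band in the V cradle with its shaft pointing at the forked guard, set the bearing flat down over the spigot, and stand the slim red bottle in the narrow well and the small white bottle with the purple cap in the wide well. The motor with the red band is a reject and the white bottle with the red cap is not for this job: leave both standing or lying where they are.

Things in the scene. Friction and masses are not known exactly. Their poses are not given: they have to be found in the camera images.
- motor_green: Grey DC motor lying on its side with a green paint band: can 37 mm across and 56 mm long, 79 mm overall, 0.13 kg; rolls if pushed. Origin on the bench under mid-length, x along its axis, which is 19 mm higher; the shaft sticks out at +x; the windowed end plate is at -x, with the band nearer to it.
- bearing: Ball bearing lying flat: steel rings, black seals, 42 mm outside, 20 mm bore, 12 mm thick, 0.07 kg. Origin at the middle of its lower face, z up its axis.
- glue_red: Slim all-red bottle standing upright, 17 mm in diameter, 75 mm tall, 0.04 kg. Origin at the middle of its foot, z up. Grip it by the body, up to 57 mm above the foot (the cap above that is not solid).
- bottle_purple: Small white bottle with a purple cap, standing, 23 mm in diameter, 61 mm tall, 0.04 kg. Origin at the middle of its foot, z up. Grip it by the white body, up to 42 mm above the foot (the cap above that is not solid).
- motor_red: Grey DC motor lying on its side with a red paint band (a reject): can 37 mm across and 56 mm long, 79 mm overall, 0.13 kg; rolls if pushed. Origin on the bench under mid-length, x along its axis, which is 19 mm higher; the shaft sticks out at +x; the windowed end plate is at -x, with the band nearer to it. Not of this kit: leave it there (30 mm of shift at most).
- bottle_redcap: Small white bottle with a red cap, standing, 24 mm in diameter, 51 mm tall. Origin at the middle of its foot, z up. Not of this kit: leave it there (30 mm of shift at most).
- motor_block: Dark block in the blue tray with two V yokes, 34 mm apart, and a forked guard at +x (x = 38 to 50 mm, 44 mm high). Origin under its middle, 4 mm above the bench, z up. A seated motor lies along x, mid-length at x = -10 mm, y = 0, shaft to +x, can underside 20 mm, axis 38 mm above the origin. The V's (30 degree faces, tops 31 mm up at y = +-24 mm) centre it; block face between them 14 mm up.
- bearing_block: Dark block, 108 (x) x 84 (y) mm, in the blue tray, with a metal spigot at its middle: 8.4 mm pin tapering to 3.6 mm, tip 38 mm above the origin, on a grey seat 32 mm wide, 20 mm above the origin. Origin under the block's middle, 4 mm above the bench, z up. Fixed tray: 240 x 190 mm, rim 20 mm up; its four equal blocks, two by two at 110 x 86 mm, swap quarters; all point the same way.
- narrow_well: Dark block, 108 (x) x 84 (y) mm, in the blue tray, with a round well at its middle, 30 mm wide, 12 mm deep, its mouth bevelled to 36 mm, amber floor. Origin under the block's middle, 4 mm above the bench, z up. Well floor 4 mm, block face 16 mm above the origin.
- wide_well: Dark block, 108 (x) x 84 (y) mm, in the blue tray, with a round well at its middle, 40 mm wide, 12 mm deep, its mouth bevelled to 46 mm, amber floor. Origin under the block's middle, 4 mm above the bench, z up. Well floor 4 mm, block face 16 mm above the origin.

How it is judged (in metres and radians):
At the end, for the whole second after the job is handed in: Green-banded motor in both yokes, shaft to the guard, within 10 mm along and 8 mm across; bearing flat on its seat round the spigot; slim red bottle upright on the narrow well's floor, purple-capped bottle on the wide one's; all at rest; the two others within 30 mm of their start (y of motor_green in the frame of motor_block between -0.008 and 0.008 m and x of motor_green in the frame of motor_block between -0.02 and 0 m and angle between the x axis of motor_green and the x axis of motor_block, either way round below 0.15 rad and x of motor_block in the frame of motor_green above 0 m and height (world z) of motor_green between 0.018 and 0.03 m and horizontal distance between bearing and bearing_block below 0.009 m and angle between bearing's own z axis and vertical below 0.1 rad and height (world z) of bearing between 0.021 and 0.027 m and horizontal distance between glue_red and narrow_well below 0.012 m and angle between each of glue_red, bottle_purple's own z axis and vertical below 0.15 rad and height (world z) of each of glue_red, bottle_purple below 0.012 m and horizontal distance between bottle_purple and wide_well below 0.012 m and linear speed of each of motor_green, bearing, glue_red, bottle_purple below 0.02 m/s and angular speed of each of motor_green, bearing, glue_red, bottle_purple below 0.3 rad/s and distance of each of motor_red, bottle_redcap from where it was at the start of the episode below 0.03 m and angle between bottle_redcap's own z axis and vertical below 0.3 rad); the robot touches nothing.
It fails at once if the red-banded motor is moved from its place (distance of motor_red from where it was at the start of the episode above 0.03 m).
It fails at once if the red-capped bottle is moved or knocked over (distance of bottle_redcap from where it was at the start of the episode above 0.03 m or angle between bottle_redcap's own z axis and vertical above 0.6 rad).
It also fails if it takes over 93 s, if anything falls off the work surface, if the arm or the gripper's body presses on something with over 40 N, if the wrist force passes 120 N, or if a joint passes its speed limit or range.

## Working session

There is one attempt and no reset: what is moved stays moved. The work goes in short steps, Python scripts to look and compute and a tool call to move; the robot and the scene stay as the last step left them, time stands still between calls to the robot, and variables do not carry over. Pictures are saved under pics/ and viewed, at most 17 in all, crops included, and the job is handed in when it is done.

Besides the shell and the picture viewer there is one more tool, called in YAML: its name, and indented under it one key for each argument. apply_moves: Moves the arm, as the interface text tells. Its arguments: {"type":"object","properties":{"deltas":{"type":"array"},"grip_force":{"type":"number"}},"required":["deltas"]}

```bash
ls; mkdir -p pics
cat > h.py <<'E'
import numpy as np, cv2
from rig import r
def pts(f, uv, T=None, z=None):
    """pixels -> world points; z: intersect with plane of that world height, else use depth"""
    K=np.array([[f['fx'],0,f['cx']],[0,f['fy'],f['cy']],[0,0,1]]);uv=np.asarray(uv,float).reshape(-1,2)
    n=cv2.undistortPoints(uv.reshape(-1,1,2),K,np.array(f['dist'],float)).reshape(-1,2)
    d=np.c_[n[:,0],-n[:,1],-np.ones(len(n))]
    R,e=(np.array(f['rotation']),np.array(f['eye'])) if T is None else (T[:3,:3],T[:3,3])
    if z is None:
        k=f['z_map'][uv[:,1].astype(int),uv[:,0].astype(int)][:,None]; return e+(d*k)@R.T
    w=d@R.T; return e+w*((z-e[2])/w[:,2:])
def cloud(f,T=None):
    v,u=np.mgrid[0:480,0:640]; P=pts(f,np.c_[u.ravel(),v.ravel()],T).reshape(480,640,3); P[f['z_map']==0]=np.nan; return P
def tool(s):
    from scipy.spatial.transform import Rotation as Ro
    T=np.eye(4);T[:3,:3]=Ro.from_euler('xyz',s['tcp_rot']).as_matrix();T[:3,3]=s['eef_pos'];return T
def wrist():
    s=r.sense();f=r.grab_frame('wrist');return f,tool(s)@np.array(f['T_tool_cam'])
E
python3 - <<'E'
from h import *
s=r.sense();print(s)
for n in('scene','top'):
    f=r.grab_frame(n);cv2.imwrite(f'pics/{n}0.png',f['img']);print(n,f['eye'],f['rotation'],f['fx'])
    np.savez(f'{n}.npz',**f)
E
```

```text
pics
{'clock': 0.0, 'qpos': array([-1.10738028e+00,  3.53596330e-01,  1.63414826e+00,  1.89314352e-05,
        1.15519758e+00, -2.38677275e-03]), 'qvel': array([ 0.00048196,  0.00045831,  0.00059975,  0.00039539,  0.00117424,
       -0.00054384]), 'joint_efforts': array([ 3.03905501e-03, -6.05252123e+01, -3.42064583e+01,  2.77534718e-04,
        9.29054775e-03,  3.63803174e-07]), 'eef_pos': array([ 280.61247462, -558.18777629,  403.98784096]), 'tcp_rot': array([-3.14024318e+00, -2.05305007e-05,  4.65795153e-01]), 'contact_force': array([-0.4892218 , -0.24690814,  0.31251428]), 'wrist_torque': array([-0.00240971,  0.01363389,  0.0070553 ]), 'grasp_force': 0.0, 'opening': 1.0000723558150353}
scene [-196.20157253 -627.73077009  458.50110202] [ 1.14778084 -0.00148508 -0.83119403] 455.5266048888939
top [ 418.44614973   14.7731394  1060.44718516] [ 0.09440393 -0.01641413 -1.55569567] 449.0843440301133
```

View pics/top0.png

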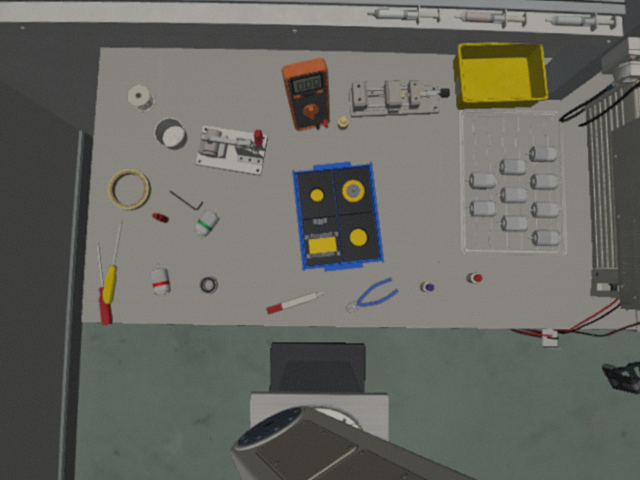

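View pics/scene0.png

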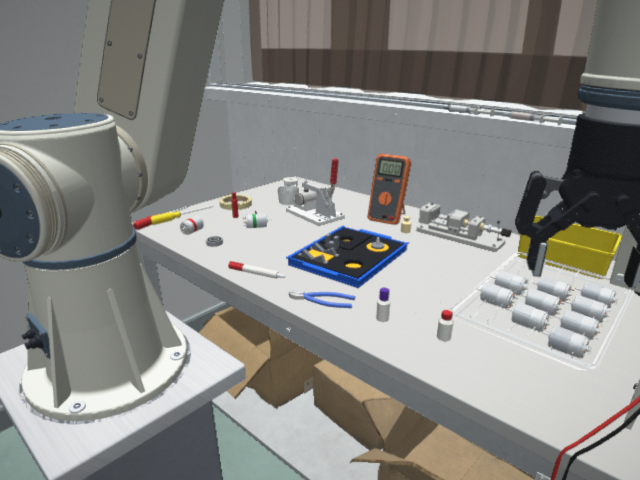

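The top view shows the green motor at (206,222), the red bottle at (160,217), the bearing at (208,285) and the purple bottle at (428,287). The tray is centred near (340,217), with the cradle at (322,242), the spigot at (353,190), and wells at (317,195) (narrow) and (358,237) (wide). The red motor is at (160,282) and the red-cap bottle at (476,278). The scene view agrees with this.

```bash
sed -i 's/^import numpy as np, cv2/import numpy as np, cv2\nfrom scipy.spatial.transform import Rotation as Ro/; s/    from scipy.spatial.*//; s/np.array(f\[.rotation.\])/rot(f["rotation"])/' h.py
cat >> h.py <<'E'
def rot(a):
    a=np.array(a);return a if a.shape==(3,3) else Ro.from_euler('xyz',a).as_matrix()
E
python3 - <<'E'
from h import *
np.set_printoptions(precision=1,suppress=True)
f=dict(np.load('top.npz'))
for n,u,z in [('motor_g',(206,222),19),('red',(160,217),None),('bearing',(208,285),12),('purple',(428,287),None),('motor_r',(160,282),19),('redcap',(476,278),None),('cradle',(322,245),18),('spigot',(353,190),24),('narrow',(317,195),8),('wide',(358,237),8)]:
    print(n,pts(f,[u],z=z)[0], pts(f,[u])[0])
print(pts(f,[(20,300),(100,60),(580,320),(250,310)]))
c=cv2.resize(f['img'][150:300,130:390],None,fx=3,fy=3,interpolation=2);cv2.imwrite('pics/c.png',c)
E
```

```text
motor_g [542.7 271.   19. ] [540.3 266.2  38.7]
red [548.3 367.3  52.8] [548.3 367.3  52.8]
bearing [396.6 262.4  12. ] [396.4 264.9   1.5]
purple [ 400.4 -238.2   56.4] [ 400.4 -238.2   56.4]
motor_r [401.7 371.9  19. ] [402. 366.  36.]
redcap [ 421.9 -348.6   52.4] [ 421.9 -348.6   52.4]
cradle [493.5  -0.3  18. ] [493.6  -0.3  15.4]
spigot [623.4 -70.9  24. ] [621.1 -69.9  36. ]
narrow [613.   13.2   8. ] [612.5  13.3  10.5]
wide [514.5 -85.    8. ] [514.2 -84.7  10.7]
[[ 329.1  961.  -384.9]
 [ 945.7  557.5   -0.7]
 [ 325.1 -619.4   -1.5]
 [ 339.9  165.3   -0.9]]
```

View pics/c.png

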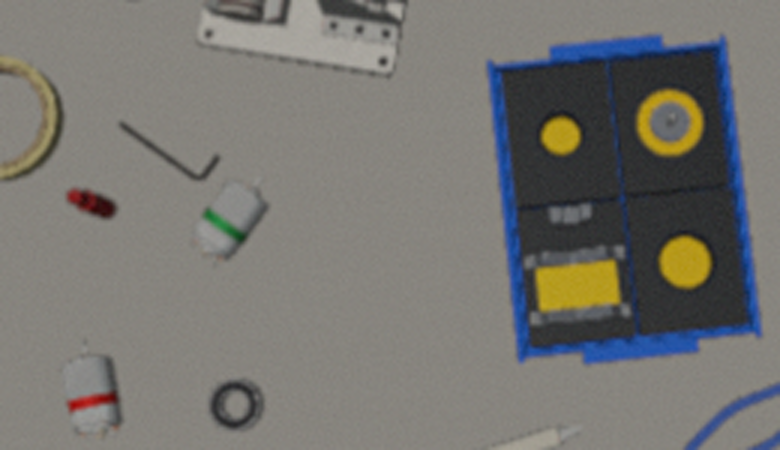

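The crop shows the tray with the guard at (570,213), so block +x points up in the image. The green motor's shaft is at (258,180), its upper right end. I'll refine these by colour segmentation.

Run:
```python
from h import *
np.set_printoptions(precision=1,suppress=True)
f=dict(np.load('top.npz'));im=f['img'];hsv=cv2.cvtColor(im,cv2.COLOR_BGR2HSV);H,S,V=[hsv[...,i].astype(int) for i in range(3)]
def seg(n,m,box,z):
    x0,y0,x1,y1=box;mm=np.zeros_like(m);mm[y0:y1,x0:x1]=m[y0:y1,x0:x1]
    k,l,st,c=cv2.connectedComponentsWithStats(mm.astype(np.uint8));i=1+np.argmax(st[1:,4])
    p=pts(f,[c[i]],z=z)[0];print(n,c[i],st[i,4],p);return p,l==i
yel=(H>18)&(H<35)&(S>120)
seg('narrow',yel,(300,180,330,210),8);b,_=seg('spig',yel,(335,172,375,212),20);seg('wide',yel,(340,222,375,255),8);seg('cradle floor',yel,(300,230,340,262),18)
seg('purple',(H>105)&(H<160)&(S>60),(415,275,442,300),58)
_,m=seg('red',(S>120)&((H<12)|(H>168)),(145,205,175,228),60)
v,u=np.nonzero(m);print(u.min(),u.max(),v.min(),v.max());P=pts(f,np.c_[u,v]);print(P[np.argsort(P[:,2])][::12])
seg('bearing',V<90,(190,268,225,302),6)
C=cloud(f)
for n,(x0,y0,x1,y1) in dict(mg=(185,200,230,245),mr=(140,260,182,305)).items():
    Q=C[y0:y1,x0:x1].reshape(-1,3);Q=Q[Q[:,2]>14];
    c=Q[:,:2].mean(0);w,e=np.linalg.eigh(np.cov((Q[:,:2]-c).T));a=e[:,1]*np.sign(e[0,1]);t=(Q[:,:2]-c)@a
    print(n,len(Q),c,'yaw %.3f'%np.arctan2(a[1],a[0]),np.percentile(t,[0,2,98,100]),Q[:,2].max())
```

```text
narrow [316.5 194.6] 150 [613.9  14.3   8. ]
spig [352.8 190.7] 266 [622.6 -70.7  20. ]
wide [358. 237.] 265 [514.6 -84.9   8. ]
cradle floor [322.1 244.7] 407 [494.1  -0.6  18. ]
purple [429.7 287. ] 43 [ 400.6 -241.6   58. ]
red [159.8 217.2] 70 [546.9 365.2  60. ]
153 167 214 221
[[544.2 366.6  13.2]
 [546.6 365.4  31.1]
 [544.3 366.1  49. ]
 [552.5 364.2  55.9]
 [548.6 366.9  67.1]
 [545.3 370.7  74.8]]
bearing [208.  284.3] 140 [398.1 264.    6. ]
mg 414 [540.2 267.6] yaw -0.587 [-34.5 -29.4  29.   41.5] 41.48771337939911
mr 440 [404.1 366.6] yaw 0.204 [-34.9 -29.5  30.2  43.3] 42.59924715571651
```

apply_moves:
  deltas:
    - {"claw": -1,"delta_pos": [3.1,-2.8,0.8],"yaw": 0}
    - {"claw": -1,"delta_pos": [3.1,-2.8,0.8],"yaw": 0}
    - {"claw": -1,"delta_pos": [3.1,-2.8,0.8],"yaw": 0}
    - {"claw": -1,"delta_pos": [3.1,-2.8,0.8],"yaw": 0}
    - {"claw": -1,"delta_pos": [3.1,-2.8,0.8],"yaw": 0}
    - {"claw": -1,"delta_pos": [3.1,-2.8,0.8],"yaw": 0}
    - {"claw": -1,"delta_pos": [3.1,-2.8,0.8],"yaw": 0}
    - {"claw": -1,"delta_pos": [3.1,-2.8,0.8],"yaw": 0}
  grip_force: 30

```text
clock: 1.1
eef_pos: [401.9, -245.6, 340.3]
tcp_rot: [-3.141, 0.0, 0.466]
contact_force: [1.2, -0.3, -0.8]
opening: 1.003
grasp_force: 0.0
```

Run:
```python
from h import *
np.set_printoptions(precision=1,suppress=True)
f,T=wrist();cv2.imwrite('pics/w1.png',f['img']);print(r.sense()['eef_pos'])
im=f['img'];h=cv2.cvtColor(im,cv2.COLOR_BGR2HSV).astype(int);m=(h[...,0]>110)&(h[...,0]<160)&(h[...,1]>80)
k,l,st,c=cv2.connectedComponentsWithStats(m.astype(np.uint8))
for i in range(1,k):
    if st[i,4]>200: print(st[i],c[i],pts(f,[c[i]],T)[0])
print(T)
```

```text
[ 402.3 -242.3  339.2]
[   0    0  259   90 2296] [145.1  38.1] [464.6 -69.7  19.2]
[ 115  140  128   59 2524] [179.3 169.5] [ 382.2 -122.     0.2]
[305 214  24  27 461] [316.9 227.3] [ 404.2 -238.    61.2]
[[   0.4    0.9    0.3  468.3]
 [  -0.9    0.4    0.1 -210.8]
 [  -0.    -0.3    1.   309.8]
 [   0.     0.     0.     1. ]]
```

View pics/w1.png

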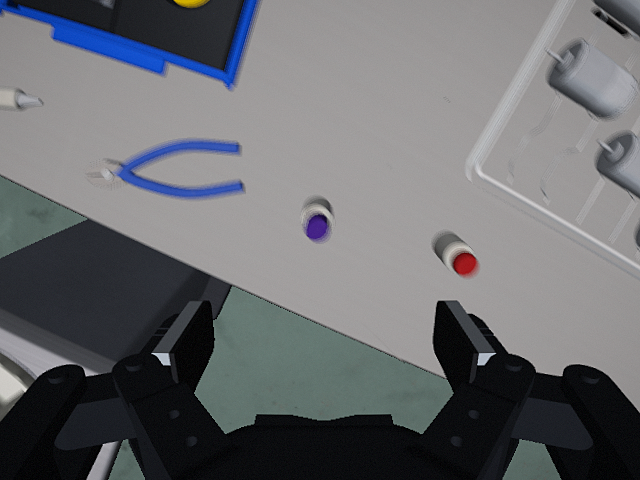

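The wrist view shows the purple cap at (317,227), which is within about 4 mm of the top-camera estimate. The TCP is already above it, so I'll descend.

apply_moves:
  deltas:
    - {"claw": -1,"delta_pos": [0.1,-0.1,4.5],"yaw": 0}
    - {"claw": -1,"delta_pos": [0,0,4.5],"yaw": 0}
    - {"claw": -1,"delta_pos": [0,0,3.5],"yaw": 0}
    - {"claw": -1,"delta_pos": [0,0,2.7],"yaw": 0}
    - {"claw": 1,"delta_pos": [0,0,0],"yaw": 0}
    - {"claw": 1,"delta_pos": [0,0,0],"yaw": 0}
    - {"claw": 1,"delta_pos": [0,0,0],"yaw": 0}
    - {"claw": 1,"delta_pos": [0,0,0],"yaw": 0}
  grip_force: 30

```text
clock: 2.15
eef_pos: [402.5, -245.8, 189.9]
tcp_rot: [3.14, -0.001, 0.466]
contact_force: [-0.1, 0.9, 6.3]
opening: 0.255
grasp_force: 29.0
```

apply_moves:
  deltas:
    - {"claw": 1,"delta_pos": [0,0,-3],"yaw": 0}
    - {"claw": 1,"delta_pos": [0,0,-4],"yaw": 0}
    - {"claw": 1,"delta_pos": [3,-1.6,0],"yaw": 0}
    - {"claw": 1,"delta_pos": [4,-2.2,0],"yaw": 0}
    - {"claw": 1,"delta_pos": [4,-2.2,0],"yaw": 0}
    - {"claw": 1,"delta_pos": [4,-2.2,0],"yaw": 0}
    - {"claw": 1,"delta_pos": [2.2,-1.2,0],"yaw": 0}
    - {"claw": 1,"delta_pos": [0,0,0],"yaw": 0}

```text
clock: 3.15
eef_pos: [514.4, -83.1, 259.4]
tcp_rot: [3.141, -0.001, 0.468]
contact_force: [-0.4, -1.0, -0.7]
opening: 0.253
grasp_force: 29.6
```

Run:
```python
from h import *
np.set_printoptions(precision=1,suppress=True)
f,T=wrist();cv2.imwrite('pics/w2.png',f['img']);s=r.sense();print(s['eef_pos'],s['opening'])
im=f['img'];h=cv2.cvtColor(im,cv2.COLOR_BGR2HSV).astype(int);m=(h[...,0]>18)&(h[...,0]<35)&(h[...,1]>120)
k,l,st,c=cv2.connectedComponentsWithStats(m.astype(np.uint8))
for i in range(1,k):
    if st[i,4]>200: print(st[i],c[i],pts(f,[c[i]],T)[0],pts(f,[c[i]],T,z=8)[0])
```

```text
[513.6 -83.9 259.2] 0.2568861734339227
[ 215    0   55   37 1694] [241.5  15.8] [610.6  15.1   8.9] [610.7  15.4   8. ]
[ 349   11   98  105 4839] [396.3  63.5] [620.8 -67.1  35.2] [626.4 -69.8   8. ]
[ 123  184  116   81 5578] [179.6 222.9] [493.3   0.9  17.7] [489.3   3.2   8. ]
[ 293  220   66   54 2750] [325.7 246.3] [516.2 -82.6   9. ] [515.9 -82.7   8. ]
```

View pics/w2.png

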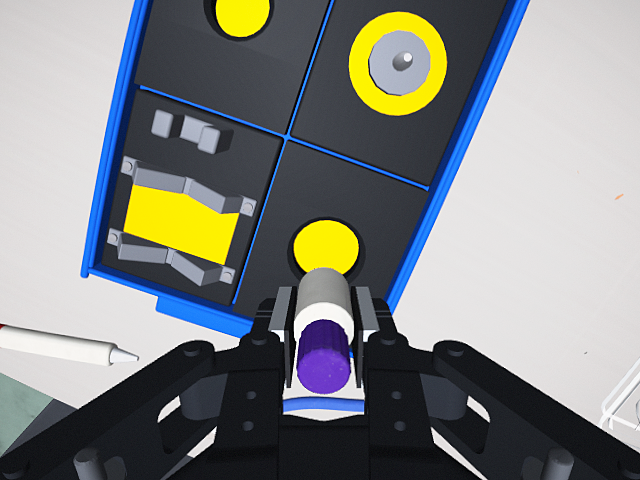

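The wrist view shows the purple bottle held upright at about (323,320) and the wide well at (326,246), just below it in line. Its computed position matches the top camera.

apply_moves:
  deltas:
    - {"claw": 1,"delta_pos": [0.1,0,3],"yaw": 0}
    - {"claw": 1,"delta_pos": [0,0,2],"yaw": 0}
    - {"claw": 1,"delta_pos": [0,0,1],"yaw": 0}
    - {"claw": 1,"delta_pos": [0,0,0],"yaw": 0}
    - {"claw": 0.1,"delta_pos": [0,0,0],"yaw": 0}
    - {"claw": 0,"delta_pos": [0,0,0],"yaw": 0}
    - {"claw": 0,"delta_pos": [0,0,0],"yaw": 0}
    - {"claw": 0,"delta_pos": [0,0,-2],"yaw": 0}

```text
clock: 4.2
eef_pos: [513.9, -83.7, 218.1]
tcp_rot: [-3.14, 0.002, 0.466]
contact_force: [0.4, -0.4, 0.1]
opening: 0.497
grasp_force: 0.0
```

apply_moves:
  deltas:
    - {"claw": -0.3,"delta_pos": [0,0,-4.5],"yaw": 0}
    - {"claw": -1,"delta_pos": [2.5,-4.4,-2],"yaw": 0}
    - {"claw": -1,"delta_pos": [2.5,-4.4,-2],"yaw": 0}
    - {"claw": -1,"delta_pos": [2.5,-4.4,-2],"yaw": 0}
    - {"claw": -1,"delta_pos": [2.5,-4.4,0],"yaw": 0}
    - {"claw": -1,"delta_pos": [2.5,-4.4,0],"yaw": 0}
    - {"claw": -1,"delta_pos": [2.5,-4.4,0],"yaw": 0}
    - {"claw": -1,"delta_pos": [2.5,-4.4,0],"yaw": 0}

```text
clock: 5.2
eef_pos: [532.3, 271.7, 324.0]
tcp_rot: [3.142, -0.0, 0.466]
contact_force: [0.3, -0.3, -0.6]
opening: 1.003
grasp_force: 0.0
```

apply_moves:
  deltas:
    - {"claw": -1,"delta_pos": [0,0,0],"yaw": 0.17}
    - {"claw": -1,"delta_pos": [0,0,0],"yaw": 0.17}
    - {"claw": -1,"delta_pos": [0,0,0],"yaw": 0.17}
    - {"claw": -1,"delta_pos": [0,0,0],"yaw": 0.17}
    - {"claw": -1,"delta_pos": [0,0,0],"yaw": 0.17}
    - {"claw": -1,"delta_pos": [0,0,0],"yaw": 0.17}
    - {"claw": -1,"delta_pos": [0,0,0],"yaw": 0}

```text
clock: 6.08
eef_pos: [532.4, 269.9, 323.8]
tcp_rot: [-3.142, 0.0, -0.553]
contact_force: [-0.2, 1.1, -0.3]
opening: 0.999
grasp_force: 0.0
```

Run:
```python
from h import *
np.set_printoptions(precision=1,suppress=True)
f,T=wrist();cv2.imwrite('pics/w3.png',f['img']);s=r.sense();print(s['eef_pos'],s['tcp_rot'])
C=cloud(f,T);m=(C[...,2]>12)&(C[...,2]<60)&(np.hypot(C[...,0]-540,C[...,1]-268)<60)
Q=C[m];c=Q[:,:2].mean(0)
(cx,cy),wh,a=cv2.minAreaRect(Q[:,:2].astype(np.float32));print('rect',cx,cy,wh,a)
top=Q[Q[:,2]>30];c=top[:,:2].mean(0);w,e=np.linalg.eigh(np.cov((top[:,:2]-c).T));a=e[:,1]*np.sign(e[0,1]);n=np.array([-a[1],a[0]])
t=(Q[:,:2]-c)@a;print(c,'yaw %.3f'%np.arctan2(a[1],a[0]),np.percentile(t,[0,1,99,100]))
t=(top[:,:2]-c)@a;print('top t',np.percentile(t,[0,1,99,100]),np.percentile((top[:,:2]-c)@n,[1,99]),Q[:,2].max())
hh=cv2.cvtColor(f['img'],cv2.COLOR_BGR2HSV).astype(int);g=m&(hh[...,0]>45)&(hh[...,0]<85)&(hh[...,1]>80);B=C[g][:,:2];print('band',B.mean(0),((B-c)@a).mean())
```

```text
[532.4 270.  323.8] [-3.1 -0.  -0.6]
rect 545.2775268554688 269.58404541015625 (37.98713684082031, 78.0001220703125) 57.058101654052734
[543.3 271. ] yaw -0.596 [-36.7 -28.7  34.3  41.5]
top t [-29.3 -28.4  25.2  25.6] [-14.5  14.8] 39.46388061535839
band [537.1 275.1] -7.469010253778511
```

View pics/w3.png

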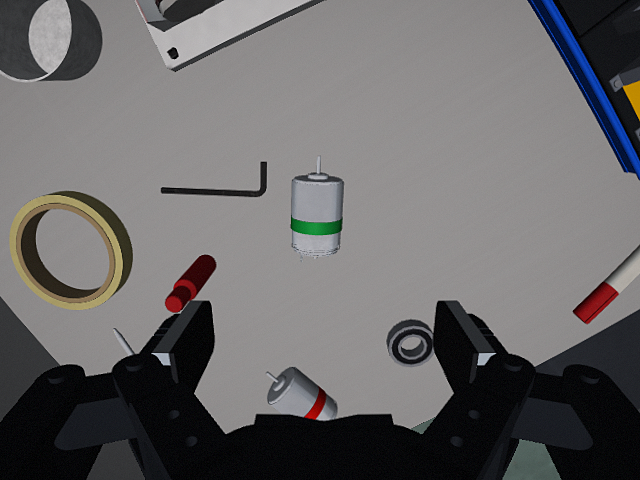

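The wrist view shows the green motor centred at (318,215), with its shaft up at (319,160) and aligned with the tool. A hex key lies close by at (263,190), so I'll descend with the fingers only partly open.

apply_moves:
  deltas:
    - {"claw": -0.44,"delta_pos": [0.5,-0.7,4],"yaw": 0.03}
    - {"claw": -0.44,"delta_pos": [0,0,4],"yaw": 0}
    - {"claw": -0.44,"delta_pos": [0,0,3.5],"yaw": 0}
    - {"claw": -0.44,"delta_pos": [0,0,2.2],"yaw": 0}
    - {"claw": -0.44,"delta_pos": [0,0,1.4],"yaw": 0}
    - {"claw": -0.44,"delta_pos": [0,0,0],"yaw": 0}

```text
clock: 6.88
eef_pos: [540.2, 273.1, 172.0]
tcp_rot: [3.14, 0.001, -0.583]
contact_force: [1.1, 0.8, 0.7]
opening: 0.722
grasp_force: 0.0
```

apply_moves:
  deltas:
    - {"claw": 0,"delta_pos": [0,0,0],"yaw": 0}
    - {"claw": 1,"delta_pos": [0,0,0],"yaw": 0}
    - {"claw": 1,"delta_pos": [0,0,0],"yaw": 0}
    - {"claw": 1,"delta_pos": [0,0,0],"yaw": 0}
    - {"claw": 1,"delta_pos": [0,0,-3],"yaw": 0}
    - {"claw": 1,"delta_pos": [0,0,-5],"yaw": 0}
    - {"claw": 1,"delta_pos": [0,0,-5],"yaw": 0}
    - {"claw": 1,"delta_pos": [0,0,0],"yaw": 0}
  grip_force: 40

```text
clock: 7.88
eef_pos: [541.8, 273.9, 307.2]
tcp_rot: [-3.135, -0.004, -0.584]
contact_force: [-0.7, 0.1, -1.7]
opening: 0.416
grasp_force: 40.4
```

Run:
```python
from h import *
np.set_printoptions(precision=1,suppress=True)
f,T=wrist();cv2.imwrite('pics/w4.png',f['img']);s=r.sense();print(s['eef_pos'],s['tcp_rot'],s['opening'])
```

```text
[540.9 273.5 304.8] [-3.1 -0.  -0.6] 0.413422679716522
```

View pics/w4.png

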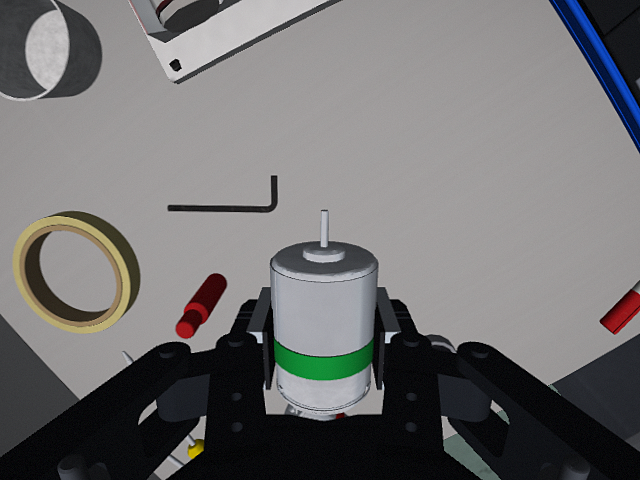

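apply_moves:
  deltas:
    - {"claw": 1,"delta_pos": [1.3,3.1,0],"yaw": 0}
    - {"claw": 1,"delta_pos": [2,4.7,0],"yaw": 0}
    - {"claw": 1,"delta_pos": [2,4.7,0],"yaw": 0}
    - {"claw": 1,"delta_pos": [2,4.7,0],"yaw": 0}
    - {"claw": 1,"delta_pos": [2,4.7,0],"yaw": 0}
    - {"claw": 1,"delta_pos": [1.6,3.7,0],"yaw": 0}

```text
clock: 8.68
eef_pos: [488.8, -2.1, 301.3]
tcp_rot: [3.14, 0.002, -0.585]
contact_force: [0.4, -0.5, -0.3]
opening: 0.417
grasp_force: 40.4
```

apply_moves:
  deltas:
    - {"claw": 1,"delta_pos": [0,0,0],"yaw": -0.17}
    - {"claw": 1,"delta_pos": [0,0,1],"yaw": -0.18}
    - {"claw": 1,"delta_pos": [0,0,2],"yaw": -0.18}
    - {"claw": 1,"delta_pos": [0,0,2],"yaw": -0.175}
    - {"claw": 1,"delta_pos": [0,0,0],"yaw": 0}
    - {"claw": 1,"delta_pos": [0,0,0],"yaw": 0}

```text
clock: 9.43
eef_pos: [490.0, -0.4, 252.5]
tcp_rot: [-3.141, 0.001, 0.117]
contact_force: [0.3, 0.3, -1.2]
opening: 0.418
grasp_force: 40.5
```

Run:
```python
from h import *
np.set_printoptions(precision=1,suppress=True)
f,T=wrist();cv2.imwrite('pics/w5.png',f['img']);s=r.sense();print(s['eef_pos'],s['tcp_rot'],s['opening'])
im=f['img'];h=cv2.cvtColor(im,cv2.COLOR_BGR2HSV).astype(int);m=(h[...,0]>18)&(h[...,0]<35)&(h[...,1]>120)
k,l,st,c=cv2.connectedComponentsWithStats(m.astype(np.uint8))
for i in range(1,k):
    if st[i,4]>200: print(st[i],c[i],pts(f,[c[i]],T,z=8)[0],pts(f,[c[i]],T,z=20)[0])
```

```text
[490.3  -0.4 252.9] [ 3.1 -0.   0.1] 0.41277538260887947
[ 294    0   58   49 2409] [322.6  22. ] [613.   15.9   8. ] [610.3  15.6  20. ]
[ 446    0  100   72 3151] [491.9  38.8] [617.  -73.4   8. ] [614.  -68.7  20. ]
[ 442  195   62   63 1316] [467.7 220.3] [518.2 -80.8   8. ] [520.8 -75.8  20. ]
[ 269  221   52   38 1118] [292.  235.5] [497.1  20.6   8. ] [500.8  20.   20. ]
[ 328  221   53   56 1260] [357.2 236.6] [500.8 -17.5   8. ] [504.3 -16.   20. ]
```

View pics/w5.png

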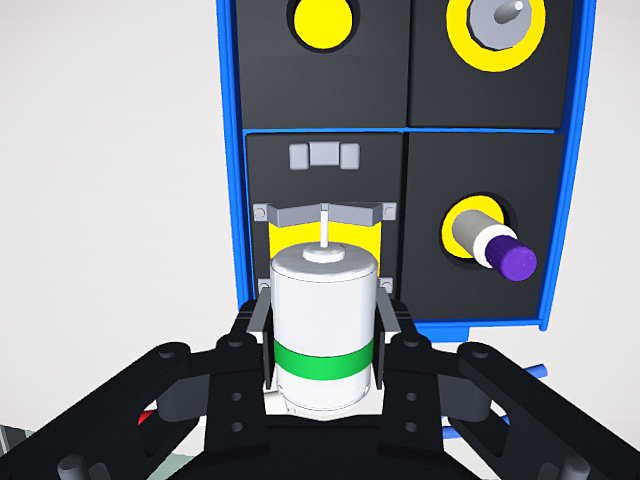

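The motor is held level, with its shaft at (324,210) in line with the guard at (324,155) and the cradle. The purple bottle stands in its well. I'll lower the motor.

apply_moves:
  deltas:
    - {"claw": 1,"delta_pos": [0.05,0,2.5],"yaw": 0}
    - {"claw": 1,"delta_pos": [0,0,2],"yaw": 0}
    - {"claw": 1,"delta_pos": [0,0,0.8],"yaw": 0}
    - {"claw": 1,"delta_pos": [0,0,0.4],"yaw": 0}
    - {"claw": 1,"delta_pos": [0,0,0],"yaw": 0}

```text
clock: 10.1
eef_pos: [491.0, -0.7, 197.2]
tcp_rot: [3.141, -0.001, 0.12]
contact_force: [-3.9, -4.3, 11.1]
opening: 0.412
grasp_force: 42.2
```

apply_moves:
  deltas:
    - {"claw": 0.1,"delta_pos": [0,0,0],"yaw": 0}
    - {"claw": -0.1,"delta_pos": [0,0,0],"yaw": 0}
    - {"claw": -0.2,"delta_pos": [0,0,0],"yaw": 0}
    - {"claw": -0.2,"delta_pos": [0,0,-1.5],"yaw": 0}
    - {"claw": -0.2,"delta_pos": [0,0,-4],"yaw": 0}
    - {"claw": -0.2,"delta_pos": [0,0,-4],"yaw": 0}

```text
clock: 10.85
eef_pos: [490.5, -0.3, 292.4]
tcp_rot: [-3.142, 0.0, 0.121]
contact_force: [0.5, -0.4, 0.5]
opening: 0.602
grasp_force: 0.0
```

Run:
```python
from h import *
np.set_printoptions(precision=1,suppress=True)
f,T=wrist();cv2.imwrite('pics/w6.png',f['img']);s=r.sense();print(s['eef_pos'],s['tcp_rot'],s['opening'])
C=cloud(f,T);Q=C[(C[...,2]>52)&(C[...,2]<75)&(np.hypot(C[...,0]-494,C[...,1])<60)]
c=Q[:,:2].mean(0);w,e=np.linalg.eigh(np.cov((Q[:,:2]-c).T));a=e[:,1]*np.sign(e[0,1]);t=(Q[:,:2]-c)@a
print(len(Q),c,np.arctan2(a[1],a[0]),np.percentile(t,[0,1,99,100]),'can mid',c+a*np.percentile(t,[.5,99.5]).mean(),Q[:,2].max())
h=cv2.cvtColor(f['img'],cv2.COLOR_BGR2HSV).astype(int);m=(h[...,0]>18)&(h[...,0]<35)&(h[...,1]>120)
k,l,st,c=cv2.connectedComponentsWithStats(m.astype(np.uint8))
for i in range(1,k):
    if st[i,4]>200: print(st[i],c[i],pts(f,[c[i]],T,z=8)[0],pts(f,[c[i]],T,z=20)[0])
```

```text
[492.2  -0.3 297.1] [ 3.1 -0.   0.1] 0.6003385950725504
5037 [495.7   1.2] 0.12257342032172032 [-30.1 -29.1  24.7  25.4] can mid [493.4   0.9] 63.39740456182571
[ 426    0   88   81 3416] [467.7  40.1] [624.7 -73.1   8. ] [621.9 -69.2  20. ]
[ 299   10   50   52 2037] [323.7  35.7] [615.1  16.    8. ] [612.7  15.7  20. ]
[ 424  186   57   56 1142] [447.3 207.7] [517.8 -81.3   8. ] [520. -77.  20.]
[356 207  17  50 748] [364.2 232.9] [493.1 -27.    8. ] [496.5 -25.2  20. ]
[276 208  18  50 743] [284.7 233.4] [486.1  27.9   8. ] [489.8  27.   20. ]
```

View pics/w6.png

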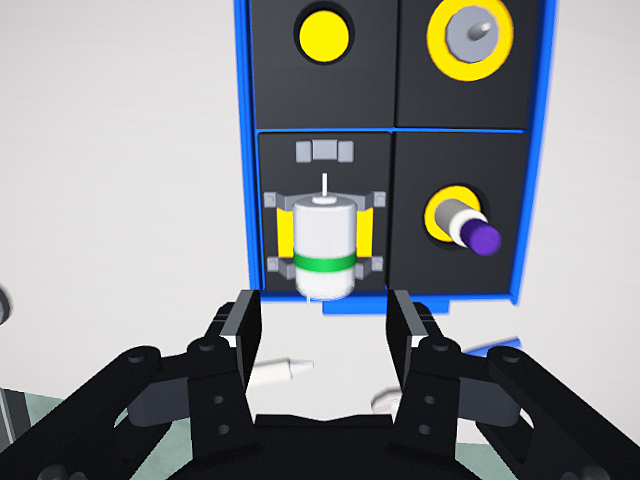

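The motor lies in both yokes at (325,245), with its shaft towards the guard at (325,150) and its can middle about 12 mm behind the block origin. The bearing is next.

apply_moves:
  deltas:
    - {"claw": -0.44,"delta_pos": [-0.7,-3,0],"yaw": 0}
    - {"claw": -0.44,"delta_pos": [-1.1,-5,0],"yaw": 0}
    - {"claw": -0.44,"delta_pos": [-1.1,-5,0],"yaw": 0}
    - {"claw": -0.44,"delta_pos": [-1.1,-5,0],"yaw": 0}
    - {"claw": -0.44,"delta_pos": [-1.1,-5,0],"yaw": 0}
    - {"claw": -0.44,"delta_pos": [-1.1,-4.3,0],"yaw": 0}
    - {"claw": -0.44,"delta_pos": [0,0,0],"yaw": 0}
    - {"claw": -0.44,"delta_pos": [0,0,0],"yaw": 0}

```text
clock: 11.9
eef_pos: [396.1, 263.1, 291.1]
tcp_rot: [3.141, -0.0, 0.122]
contact_force: [-0.1, -0.1, -0.2]
opening: 0.723
grasp_force: 0.0
```

Run:
```python
from h import *
np.set_printoptions(precision=1,suppress=True)
f,T=wrist();cv2.imwrite('pics/w7.png',f['img']);s=r.sense();print(s['eef_pos'],s['tcp_rot'],s['opening'])
g=cv2.cvtColor(f['img'],cv2.COLOR_BGR2GRAY).astype(int);u0,v0=320,235
m=np.zeros(g.shape,np.uint8);m[170:300,240:400]=(g<95)[170:300,240:400]
k,l,st,c=cv2.connectedComponentsWithStats(m)
for i in range(1,k):
    if st[i,4]>100: print(st[i],c[i],pts(f,[c[i]],T,z=12)[0])
C=cloud(f,T);q=(C[...,2]>8)&(C[...,2]<30)&(np.hypot(C[...,0]-398,C[...,1]-264)<40);P=C[q]
print(len(P),cv2.minEnclosingCircle(P[:,:2].astype(np.float32)),np.median(P[:,2]))
```

```text
[396.3 262.6 291. ] [ 3.1 -0.   0.1] 0.7166766106971968
[294 198  57  25 169] [323.1 204.7] [416.5 267.3  12. ]
[ 298  205   52   51 1091] [323.2 230. ] [399.1 265.1  12. ]
[309 227  30  18 156] [322.9 238.8] [392.9 264.6  12. ]
2256 ((398.6273498535156, 264.87078857421875), 21.02715301513672) 11.842734528426305
```

View pics/w7.png

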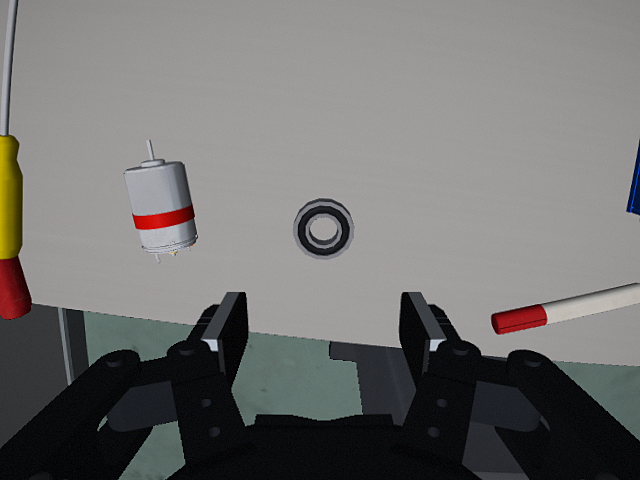

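The bearing is at (323,229), at world position (398.7, 264.9), nearly under the tool. The red motor at (160,205) is well clear.

apply_moves:
  deltas:
    - {"claw": -0.44,"delta_pos": [0.27,-0.2,4],"yaw": 0}
    - {"claw": -0.44,"delta_pos": [0,0,4],"yaw": 0}
    - {"claw": -0.44,"delta_pos": [0,0,2.5],"yaw": 0}
    - {"claw": -0.44,"delta_pos": [0,0,1.1],"yaw": 0}
    - {"claw": -0.44,"delta_pos": [0,0,0.4],"yaw": 0}
    - {"claw": 1,"delta_pos": [0,0,0],"yaw": 0}
    - {"claw": 1,"delta_pos": [0,0,0],"yaw": 0}
    - {"claw": 1,"delta_pos": [0,0,0],"yaw": 0}

```text
clock: 12.95
eef_pos: [399.2, 265.7, 172.0]
tcp_rot: [-3.141, -0.002, 0.121]
contact_force: [0.8, -2.9, 6.2]
opening: 0.479
grasp_force: 43.3
```

apply_moves:
  deltas:
    - {"claw": 1,"delta_pos": [0,0,0],"yaw": 0}

```text
clock: 13.08
eef_pos: [399.1, 265.7, 172.0]
tcp_rot: [-3.141, -0.002, 0.121]
contact_force: [-0.5, -2.6, 7.3]
opening: 0.475
grasp_force: 43.3
```

apply_moves:
  deltas:
    - {"claw": 1,"delta_pos": [0,0,-2],"yaw": 0}
    - {"claw": 1,"delta_pos": [0,0,-4],"yaw": 0}
    - {"claw": 1,"delta_pos": [0,0,-4],"yaw": 0}
    - {"claw": 1,"delta_pos": [1.3,2.5,0],"yaw": 0}
    - {"claw": 1,"delta_pos": [2.3,4.6,0],"yaw": 0}
    - {"claw": 1,"delta_pos": [2.5,5,0],"yaw": 0}
    - {"claw": 1,"delta_pos": [2.5,5,0],"yaw": 0}
    - {"claw": 1,"delta_pos": [2.5,5,0],"yaw": 0}

```text
clock: 14.08
eef_pos: [536.4, 57.8, 271.7]
tcp_rot: [-3.142, -0.002, 0.121]
contact_force: [-0.3, 0.1, 0.4]
opening: 0.473
grasp_force: 40.6
```

apply_moves:
  deltas:
    - {"claw": 1,"delta_pos": [2.5,5,0],"yaw": 0}
    - {"claw": 1,"delta_pos": [2.5,5,0],"yaw": 0}
    - {"claw": 1,"delta_pos": [2,3.9,0],"yaw": 0}
    - {"claw": 1,"delta_pos": [0,0,0],"yaw": 0}
    - {"claw": 1,"delta_pos": [0,0,0],"yaw": 0}

```text
clock: 14.7
eef_pos: [621.2, -69.8, 270.9]
tcp_rot: [-3.141, 0.0, 0.12]
contact_force: [-0.9, 0.5, -1.1]
opening: 0.473
grasp_force: 40.6
```

Run:
```python
from h import *
np.set_printoptions(precision=1,suppress=True)
f,T=wrist();cv2.imwrite('pics/w8.png',f['img']);s=r.sense();print(s['eef_pos'],s['tcp_rot'],s['opening'])
C=cloud(f,T)
q=(np.abs(C[...,2]-42)<8)&(np.hypot(C[...,0]-622,C[...,1]+70)<15);print('pin pts',q.sum(),C[q].mean(0) if q.any() else '')
h=cv2.cvtColor(f['img'],cv2.COLOR_BGR2HSV).astype(int);m=(h[...,0]>18)&(h[...,0]<35)&(h[...,1]>120)
k,l,st,c=cv2.connectedComponentsWithStats(m.astype(np.uint8))
for i in range(1,k):
    if st[i,4]>200:
        b=st[i];print(b,c[i],pts(f,[c[i]],T,z=20)[0], pts(f,[c[i]],T,z=8)[0])
# held bearing
q=(C[...,2]>60)&(C[...,2]<160)&(np.hypot(C[...,0]-s['eef_pos'][0],C[...,1]-s['eef_pos'][1])<22);print('held',C[q].mean(0) if q.any() else '')
```

```text
[621.  -69.3 270.9] [-3.1  0.   0.1] 0.47208607348597825
pin pts 157 [626.  -69.1  38.7]
[ 285  201   83   72 2660] [326.3 232.3] [630.8 -68.7  20. ] [627.3 -69.2   8. ]
[ 170  218   42   42 1360] [190.5 238.5] [617.   13.4  20. ] [612.7  17.4   8. ]
[333 368  21  31 308] [344.8 381.7] [525.  -94.5  20. ] [515.7 -96.4   8. ]
[300 370  21  28 244] [307.  381.6] [522.  -68.5  20. ] [512.5 -69.    8. ]
held [622.4 -69.7 112.4]
```

View pics/w8.png

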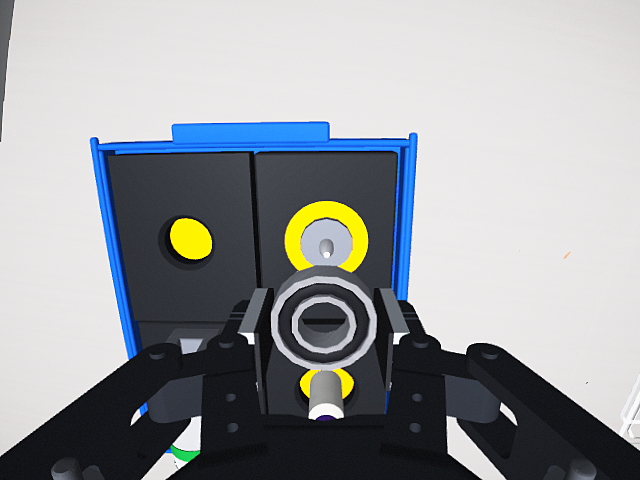

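The bearing is held level at (324,325). The pin's base is near (326,240) and its tip near (327,254). I'll compute the pin's position exactly.

Run:
```python
from h import *
np.set_printoptions(precision=1,suppress=True)
f,T=wrist();im=f['img']
print('tip',pts(f,[(327,253)],T,z=42)[0],'base',pts(f,[(326.5,240)],T,z=24)[0])
h=cv2.cvtColor(im,cv2.COLOR_BGR2HSV).astype(int);m=((h[...,0]>18)&(h[...,0]<35)&(h[...,1]>120)).astype(np.uint8);m[:,:275]=0;m[300:]=0
v,u=np.nonzero(m);P=pts(f,np.c_[u,v],T,z=20)[:,:2];P=P[cv2.convexHull(P.astype(np.float32),returnPoints=False).ravel()]
# fit circle on hull pts not hidden by the bearing (image rows < 262)
Q=[p for p in P if p[0]>605];A=np.c_[2*np.array(Q),np.ones(len(Q))];x=np.linalg.lstsq(A,(np.array(Q)**2).sum(1),rcond=None)[0];print('yellow circle',x[:2],np.sqrt(x[2]+x[0]**2+x[1]**2))
c=im[190:350,250:400];cv2.imwrite('pics/c8.png',cv2.resize(c,None,fx=4,fy=4))
```

```text
tip [625.2 -69.1  42. ] base [627.  -68.8  24. ]
yellow circle [640.1 -82.4] 41.22881319711046
```

View pics/c8.png

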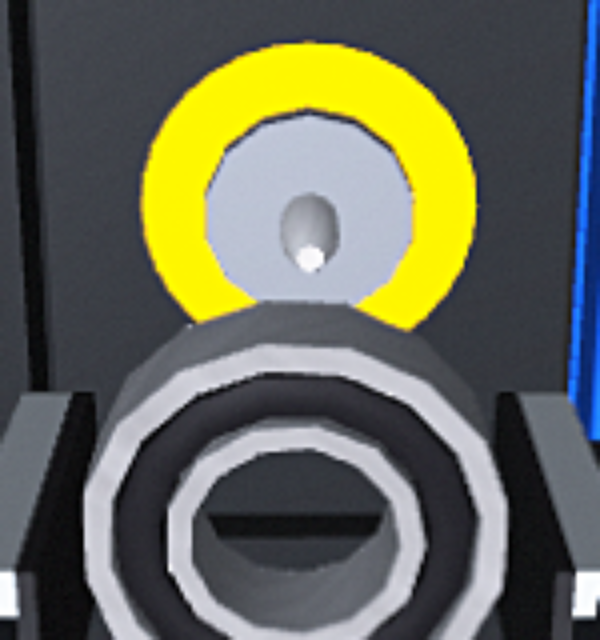

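apply_moves:
  deltas:
    - {"claw": 1,"delta_pos": [0.25,0.1,3],"yaw": 0}
    - {"claw": 1,"delta_pos": [0,0,2],"yaw": 0}
    - {"claw": 1,"delta_pos": [0,0,1],"yaw": 0}
    - {"claw": 1,"delta_pos": [0,0,0.7],"yaw": 0}
    - {"claw": 1,"delta_pos": [0,0,0.5],"yaw": 0}
    - {"claw": 1,"delta_pos": [0,0,0.1],"yaw": 0}

```text
clock: 15.55
eef_pos: [624.4, -70.8, 197.7]
tcp_rot: [3.142, -0.0, 0.121]
contact_force: [-0.5, 0.7, -0.4]
opening: 0.476
grasp_force: 40.6
```

apply_moves:
  deltas:
    - {"claw": 1,"delta_pos": [0,0,0.1],"yaw": 0}
    - {"claw": 0,"delta_pos": [0,0,0],"yaw": 0}
    - {"claw": -0.2,"delta_pos": [0,0,0],"yaw": 0}
    - {"claw": -0.3,"delta_pos": [0,0,0],"yaw": 0}
    - {"claw": -0.3,"delta_pos": [0,0,-3],"yaw": 0}
    - {"claw": -0.3,"delta_pos": [0,0,-4],"yaw": 0}
    - {"claw": -0.3,"delta_pos": [0,0,-4],"yaw": 0}

```text
clock: 16.42
eef_pos: [624.2, -70.8, 307.8]
tcp_rot: [-3.142, 0.0, 0.121]
contact_force: [0.3, -0.2, 0.1]
opening: 0.651
grasp_force: 0.0
```

Run:
```python
from h import *
np.set_printoptions(precision=2,suppress=True)
f,T=wrist();s=r.sense();print(s['eef_pos'],s['opening'])
C=cloud(f,T);q=(C[...,2]>30)&(C[...,2]<41.5)&(np.hypot(C[...,0]-623,C[...,1]+70)<24)
P=C[q];print(len(P),cv2.minEnclosingCircle(P[:,:2].astype(np.float32)),np.percentile(P[:,2],[5,50,95]))
A=np.c_[P[:,:2]-P[:,:2].mean(0),np.ones(len(P))];print('tilt',np.linalg.lstsq(A,P[:,2],rcond=None)[0])
```

```text
[625.91 -70.96 313.4 ] 0.6515472319450755
2539 ((623.6546020507812, -69.37004852294922), 21.013336181640625) [33.15 35.87 37.23]
tilt [-0.01 -0.   35.69]
```

apply_moves:
  deltas:
    - {"claw": -0.3,"delta_pos": [-0.1,-3,0],"yaw": 0}
    - {"claw": -0.3,"delta_pos": [-0.3,-5,0],"yaw": 0}
    - {"claw": -0.3,"delta_pos": [-0.3,-5.5,0],"yaw": 0}
    - {"claw": -0.3,"delta_pos": [-0.3,-5.5,0],"yaw": 0}
    - {"claw": -0.3,"delta_pos": [-0.3,-5.5,0],"yaw": 0}
    - {"claw": -0.3,"delta_pos": [-0.3,-5.5,0],"yaw": 0}
    - {"claw": -0.3,"delta_pos": [-0.3,-5.5,0],"yaw": 0}
    - {"claw": -0.3,"delta_pos": [-0.3,-5.5,0],"yaw": 0}

```text
clock: 17.48
eef_pos: [552.6, 335.4, 306.7]
tcp_rot: [-3.141, -0.0, 0.121]
contact_force: [0.2, -0.4, 0.4]
opening: 0.653
grasp_force: 0.0
```

apply_moves:
  deltas:
    - {"claw": -0.3,"delta_pos": [-0.2,-3.4,0],"yaw": 0}
    - {"claw": -0.3,"delta_pos": [0,0,0],"yaw": 0}
    - {"claw": -0.3,"delta_pos": [0,0,0],"yaw": 0}

```text
clock: 17.85
eef_pos: [546.9, 366.6, 306.5]
tcp_rot: [3.141, 0.0, 0.121]
contact_force: [0.0, -0.9, -0.6]
opening: 0.649
grasp_force: 0.0
```

Run:
```python
from h import *
np.set_printoptions(precision=1,suppress=True)
f,T=wrist();cv2.imwrite('pics/w9.png',f['img']);s=r.sense();print(s['eef_pos'],s['tcp_rot'],s['opening'])
C=cloud(f,T);h=cv2.cvtColor(f['img'],cv2.COLOR_BGR2HSV).astype(int)
q=((h[...,0]<10)|(h[...,0]>168))&(h[...,1]>120)&(np.hypot(C[...,0]-546,C[...,1]-367)<40)
P=C[q]
for a,b in((5,25),(25,50),(50,70),(70,90)):
    Q=P[(P[:,2]>a)&(P[:,2]<b)];
    if len(Q)>5: print(a,len(Q),cv2.minEnclosingCircle(Q[:,:2].astype(np.float32)),Q.mean(0))
```

```text
[547.1 366.2 306.5] [3.1 0.  0.1] 0.6543811963069186
5 136 ((554.1531982421875, 374.9447021484375), 7.824344635009766) [558.  375.1  15.5]
25 224 ((554.1092529296875, 375.01922607421875), 7.849305629730225) [558.  375.   38.1]
50 369 ((551.58837890625, 374.6076354980469), 8.330794334411621) [555.5 374.7  57.3]
70 373 ((551.2286987304688, 374.7357177734375), 6.273507118225098) [551.9 374.7  74.5]
```

View pics/w9.png

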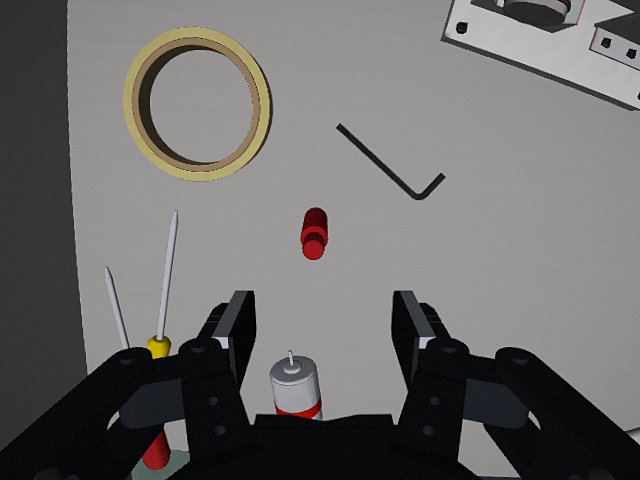

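The red bottle is upright at (314,235), at world position (551.5, 374.7), with nothing close beside it.

apply_moves:
  deltas:
    - {"claw": -0.3,"delta_pos": [0.5,-0.8,3],"yaw": 0}
    - {"claw": -0.3,"delta_pos": [0,0,4],"yaw": 0}
    - {"claw": -0.3,"delta_pos": [0,0,2.8],"yaw": 0}
    - {"claw": -0.3,"delta_pos": [0,0,1.5],"yaw": 0}
    - {"claw": 1,"delta_pos": [0,0,0],"yaw": 0}
    - {"claw": 1,"delta_pos": [0,0,0],"yaw": 0}
    - {"claw": 1,"delta_pos": [0,0,0],"yaw": 0}
    - {"claw": 1,"delta_pos": [0,0,0],"yaw": 0}
  grip_force: 30

```text
clock: 18.9
eef_pos: [551.5, 376.0, 195.0]
tcp_rot: [-3.141, -0.002, 0.121]
contact_force: [0.5, -1.6, 5.9]
opening: 0.186
grasp_force: 29.8
```

apply_moves:
  deltas:
    - {"claw": 1,"delta_pos": [0,0,0],"yaw": 0}

```text
clock: 19.02
eef_pos: [551.5, 375.9, 195.1]
tcp_rot: [-3.141, -0.002, 0.121]
contact_force: [-0.4, -1.2, 6.7]
opening: 0.189
grasp_force: 29.8
```

apply_moves:
  deltas:
    - {"claw": 1,"delta_pos": [0,0,-2],"yaw": 0}
    - {"claw": 1,"delta_pos": [0,0,-4],"yaw": 0}
    - {"claw": 1,"delta_pos": [0,0,-3],"yaw": 0}
    - {"claw": 1,"delta_pos": [0.1,2.5,0],"yaw": 0}
    - {"claw": 1,"delta_pos": [0.2,4.5,0],"yaw": 0}
    - {"claw": 1,"delta_pos": [0.25,5,0],"yaw": 0}
    - {"claw": 1,"delta_pos": [0.25,5,0],"yaw": 0}
    - {"claw": 1,"delta_pos": [0.25,5,0],"yaw": 0}

```text
clock: 20.02
eef_pos: [587.4, 155.9, 283.3]
tcp_rot: [3.141, 0.001, 0.121]
contact_force: [0.3, -0.5, -0.4]
opening: 0.192
grasp_force: 29.3
```

apply_moves:
  deltas:
    - {"claw": 1,"delta_pos": [0.25,5,0],"yaw": 0}
    - {"claw": 1,"delta_pos": [0.3,5,0],"yaw": 0}
    - {"claw": 1,"delta_pos": [0.25,4.5,0],"yaw": 0}
    - {"claw": 1,"delta_pos": [0,0,0],"yaw": 0}
    - {"claw": 1,"delta_pos": [0,0,0],"yaw": 0}

```text
clock: 20.65
eef_pos: [612.7, 15.2, 283.3]
tcp_rot: [-3.141, 0.001, 0.12]
contact_force: [-0.4, -0.1, -0.4]
opening: 0.188
grasp_force: 29.4
```

Run:
```python
from h import *
np.set_printoptions(precision=1,suppress=True)
f,T=wrist();cv2.imwrite('pics/w10.png',f['img']);s=r.sense();print(s['eef_pos'],s['tcp_rot'],s['opening'])
h=cv2.cvtColor(f['img'],cv2.COLOR_BGR2HSV).astype(int);m=(h[...,0]>18)&(h[...,0]<35)&(h[...,1]>120)
k,l,st,c=cv2.connectedComponentsWithStats(m.astype(np.uint8))
for i in range(1,k):
    if st[i,4]>200: print(st[i],c[i],pts(f,[c[i]],T,z=8)[0])
```

```text
[612.8  15.8 283.4] [-3.1  0.   0.1] 0.19063202974156615
[ 418  199   78   75 1308] [445.9 223.1] [630.8 -63.7   8. ]
[ 302  216   45   40 1414] [324.4 235.2] [612.8  16.2   8. ]
```

View pics/w10.png

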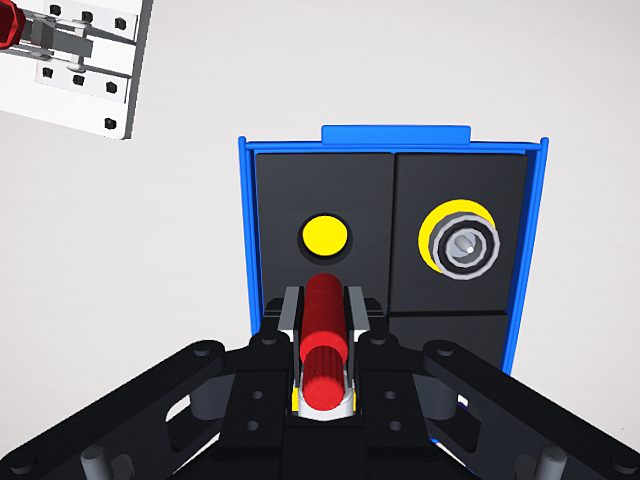

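The narrow well is at (324,235), at world position (612.8, 16.2), directly below the held bottle. The bearing sits round the spigot at (460,245).

apply_moves:
  deltas:
    - {"claw": 1,"delta_pos": [0.05,0,3.5],"yaw": 0}
    - {"claw": 1,"delta_pos": [0,0,2.5],"yaw": 0}
    - {"claw": 1,"delta_pos": [0,0,1.4],"yaw": 0}
    - {"claw": 1,"delta_pos": [0,0,0.5],"yaw": 0}
    - {"claw": 1,"delta_pos": [0,0,0],"yaw": 0}

```text
clock: 21.32
eef_pos: [614.0, 15.9, 205.0]
tcp_rot: [3.142, -0.0, 0.121]
contact_force: [0.3, -0.6, -0.1]
opening: 0.188
grasp_force: 29.4
```

apply_moves:
  deltas:
    - {"claw": 0.4,"delta_pos": [0,0,0],"yaw": 0}
    - {"claw": 0.2,"delta_pos": [0,0,0],"yaw": 0}
    - {"claw": 0.1,"delta_pos": [0,0,0],"yaw": 0}
    - {"claw": 0.1,"delta_pos": [0,0,-2],"yaw": 0}
    - {"claw": 0.1,"delta_pos": [0,0,-4],"yaw": 0}
    - {"claw": 0.1,"delta_pos": [0,0,-5],"yaw": 0}
    - {"claw": 0.1,"delta_pos": [0,0,-5],"yaw": 0}
    - {"claw": 0.1,"delta_pos": [-3,-5,0],"yaw": 0}

```text
clock: 22.32
eef_pos: [580.6, 60.5, 370.9]
tcp_rot: [3.141, -0.011, 0.117]
contact_force: [0.1, 1.2, -0.5]
opening: 0.454
grasp_force: 0.0
```

apply_moves:
  deltas:
    - {"claw": 0,"delta_pos": [-5,-3,0],"yaw": 0}
    - {"claw": 0,"delta_pos": [-5,0,0],"yaw": 0}
    - {"claw": 0,"delta_pos": [-5,0,0],"yaw": 0}
    - {"claw": 0,"delta_pos": [0,0,0],"yaw": 0}
    - {"claw": 0,"delta_pos": [0,0,0],"yaw": 0}

```text
clock: 22.95
eef_pos: [426.1, 73.4, 366.0]
tcp_rot: [-3.141, -0.003, 0.121]
contact_force: [-0.5, -0.5, 0.2]
opening: 0.498
grasp_force: 0.0
```

Run:
```python
from h import *
np.set_printoptions(precision=1,suppress=True)
f=r.grab_frame('scene');g=r.grab_frame('top');print(r.sense()['eef_pos'])
a=cv2.resize(f['img'][170:400,150:480],(660,460))
w,T=wrist();b=cv2.resize(w['img'],(373,280))
g2=cv2.resize(g['img'][150:300,280:500],(427,291))
o=np.zeros((580,800,3),np.uint8);o[:280,:373]=b;o[:291,373:800]=g2;o[291:580,:414]=cv2.resize(a,(414,289));cv2.imwrite('pics/end.png',o)
C=cloud(w,T)
for n,x,y,lo in(('red',614,15.5,25),('purple',514.6,-84,25)):
    q=(C[...,2]>lo)&(C[...,2]<100)&(np.hypot(C[...,0]-x,C[...,1]-y)<25);P=C[q]
    if len(P):
        z=P[:,2].max();print(n,len(P),z,P[P[:,2]>z-4].mean(0))
```

```text
[426.6  73.4 365.5]
purple 1374 71.98153575108557 [514.3 -81.9  69.7]
```

View pics/end.png

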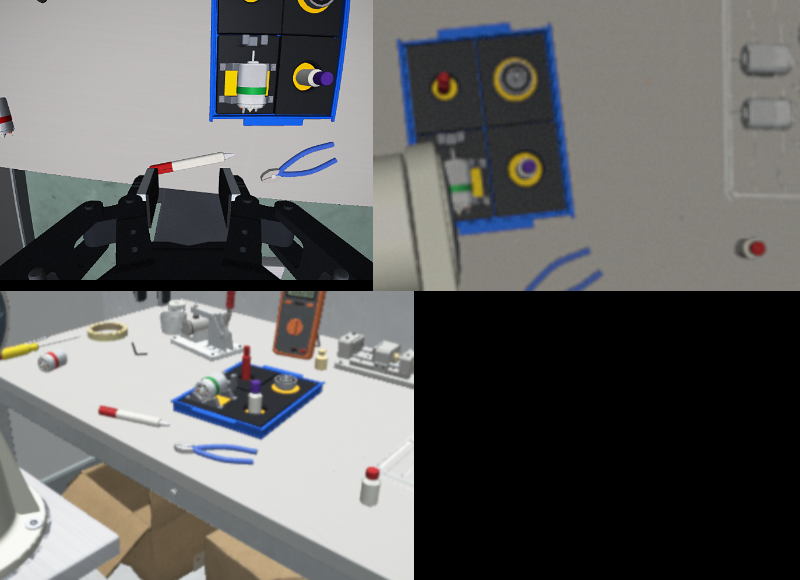

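The composite shows all four parts seated and upright: red bottle (445,85), bearing (516,78), purple bottle (526,167), and the motor in its cradle. The red-cap bottle and the red motor look undisturbed.

```bash
python3 -c "
from rig import r
print(r.sign_off())"
```

```text
the job is handed in; nothing more can be done
None
```

I handed the job in at about 23 s of the 93 s. The motor, bearing and both bottles looked seated in their blocks in the last pictures, and the two rejects looked undisturbed. The sign-off returned no verdict.

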